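Find the high spot of an off-centre wooden blank with a dial gauge

TASK

The round wooden blank on the leaning turntable was glued on off-centre. Push the dial gauge fully in to its stop so that its sprung plunger presses on the blank's rim, then turn the blank (it has a red crank knob) while watching the needle: first find its low spot, where the needle reads least, and then its high spot, and leave the blank with the high spot exactly at the plunger, needle at its highest reading, gauge still fully in and your hand away. Leave the black tub and the bottle where they stand.

Things in the scene. Friction and masses are not known exactly. Their poses are not given: they have to be found in the camera images.
- rig: Truing stand, fixed: 240 x 400 mm plywood base with turntable, gauge slide and lamp. Origin on the table below the turntable's centre. x points level to the lamp post (away from the robot, turned 0.1 to 0.5 rad), y level from turntable to gauge, z up. The spindle leans 25 degrees from vertical towards the robot: its upward direction in this frame is (-sin 25, 0, cos 25).
- lamp (a point): Middle of the black strip lamp, a level bar along the rig's y: 170 mm long, 24 mm wide, 18 mm high, its middle 350 mm above the table, 35 mm along x and -15 mm along y from the rig's origin. It hangs over the crank: a tool pointing straight down on the knob strikes it for part of the turn, so tilt the tool along the spindle axis.
- centre (a point): Centre of the turntable: on the spindle axis, half-way through the blank, 130 mm above the table. The blank is a wooden disc of light, dark and light layers, 120 mm in diameter, 30 mm thick, fixed off-centre; its rim runs out several mm each way. It turns endlessly both ways, stiffly (about 0.15 N m), and stays where it is left.
- knob_mid (a point): Middle of the red crank knob, 28 mm in diameter, 46 mm long, parallel to the spindle. It moves on a circle of 45 mm radius square to the spindle axis, centred 52.5 mm up that axis from 'centre'. It spins freely on its pin, so a grasp can keep its orientation going round. Top of the crank bar: 26 mm below this point. The bar turns with the blank, clamped at any angle to the high spot.
- gauge (a joint): Slide of the dial gauge, m: 0 fully out, 0.05 fully in at its stop; it moves along the rig's -y, towards the blank. Stiff (about 7 N): it stays where it is left, against the plunger's spring as well.
- gauge_grip (a point): Grip point on the yellow upright post of the gauge's slide: 22 mm in diameter, 52 mm tall, from 145 to 197 mm above the table (this point 173 mm), on a grey housing 50 mm wide along the rig's x with its top at 145 mm. It moves with the slide; nothing is above it.
- dial (a point): Middle of the dial face, which is white, faces up, 68 mm in diameter with a black rim, 151 mm above the table, 65 mm from the yellow post towards the blank.
- needle (a joint): Red needle of the dial, rad: 0 with the plunger free, pointing along the rig's +x; it turns clockwise seen from above, 0.2 rad for each mm the plunger is pressed in, never more than one turn. Larger means the rim is higher.
- tip (a point): The orange end of the gauge's sprung plunger, where it meets the blank's rim; level, 130 mm above the table, pointing along the rig's -y at the spindle axis. It gives way along +y by up to 26 mm with 1 to 3 N. With the gauge fully in it touches the rim all the way round.
- tub: Bystander: black round tub, 84 mm in diameter, 85 mm tall; origin at the middle of its underside. To be left alone.
- bottle: Bystander: clear bottle with a blue cap, 64 mm in diameter, 190 mm tall; origin at the middle of its underside. To be left alone.

How it is judged:
On the way, in this order (a step that is already met when the one before it is completed fails the run):
1. the gauge is pushed fully in (within 4 mm of its stop) (value of joint gauge above 0.046 m), for 0.2 s.
2. with the gauge in, the blank's low spot is turned past the plunger (value of joint gauge above 0.046 m and y of tip in the frame of rig below 0.0532 m), for 0.05 s.
3. the blank's high spot is brought to the plunger (value of joint gauge above 0.046 m and y of tip in the frame of rig above 0.067 m), for 0.05 s.
At the end, for the whole second after the job is handed in: The gauge is within 4 mm of fully in, and the blank rests with its high spot at the plunger: the rim holds the plunger's end within 0.6 mm of the farthest it can push it (about 22 degrees of turn either side) (all of step 3); the robot touches nothing.
It fails at once if the tub or the bottle is moved more than 30 mm (distance of any of tub, bottle from where it was at the start of the episode above 0.03 m).
It also fails if it takes over 72 s, if anything falls off the work surface, if the arm or the gripper's body presses on something with over 40 N, if the wrist force passes 120 N, or if a joint passes its speed limit or range.

ROBOT

A 6-joint arm with a two-finger parallel gripper is mounted at the origin on the work surface. World frame = base frame: x ahead of the robot, y to its left, z up, the work surface at z = 0. Lengths are in m, angles in rad, forces in N, time in s.
With the tool pointing down it reaches from about 0.3 to 0.775 m from the base axis. Payload 14.6 kg.
Tool frame: the origin (TCP) lies at the very end of the fingers, on their centre line; the grasp point (between the pads) lies ctrl.hold_point_z behind it (ctrl.hold_point_z is the distance from the TCP to the grasp point, in m); z points along the fingers, y is the line along which they close (so a half turn about z gives the same grasp; the last joint's range is limited). The gripper opens to 94 mm and grips with 3 to 60 N. Pads are 16 mm wide; open, the fingers measure 119 mm over their backs; the gripper's body (75 mm by 177 mm) begins 78 mm behind the grasp point.
Start: joints at [1.184, 0.3, 1.521, -0, 1.321, -0.067], TCP at [0.173, 0.522, 0.205] pointing down, gripper open.
Joint ranges: [-3.03, 3.03], [-0.79, 2.21], [0.23, 2.52], [-1.04, 4.18], [0, 3.07], [-2.55, 2.55]. Speed limits (rad/s): [2.22, 2.22, 2.57, 3.14, 3.14, 3.14].

INTERFACE

Orientations are given as [roll, pitch, yaw] about the fixed x, y, z axes, in that order (R = Rz(yaw) Ry(pitch) Rx(roll)).
In Python, from station import ctrl gives the robot as it stands.
- The arm moves only by the tool move_arm, never from a script. Its argument "increments" is a list of rows, each a list of 7 numbers: the opening, from 0 (shut) to 1 (fully open), then the shift along the tool's x, y, z in units of 50 mm (1.0 is 50 mm), then the turn, a rotation vector about the tool's x, y, z in rad. In form: [[claw, tx, ty, tz, rx, ry, rz], ...]. A call has 1 to 20 rows; each row shifts and turns the commanded pose from where the row before left it, along the tool's axes as they then stand; what a row does not reach is not made up. A row lasts 1/10 s, in which the tool goes at most 50 mm and 8.59 degrees, less where a joint would pass 70% of its speed; a pose out of reach is approached as far as the arm can. A call is refused whole if a number of a shift passes 1 or a number of a turn 0.15, either way. A call with a gripper value outside its range is refused whole. The fingers move at their own pace and stop on an object; "force" is the grip in N (left out, the last holds). Time passes only in rows, so rows that do not move let the fingers close. It gives the time, the measured TCP pose, the force, the opening and the grip force at its end, in the units of the state.
- ctrl.get_obs(): the state, without advancing time (a new reading comes with each control period).
- ctrl.camera(name): name is "scene" or "top" or "wrist"; returns a dict with "color" (420x560x3 uint8, blue, green, red), "K" (3x3 intrinsics, pixels), "distortion" ([k1, k2, p1, p2, k3] as OpenCV has them; the pictures are not rectified), "pose" (4x4, takes a point from camera to world coordinates); the wrist camera has in their place "tool_from_camera" (4x4, takes a point from camera to tool coordinates, whose origin is the TCP and whose axes are the flange's). Camera axes: x right, y down, z forward; pixel columns grow to the right and rows downward; lengths in m; the calibration is good to about 2 mm. A picture is of the moment at which its call begins: read the wrist's pose just before it. There is no depth.
- ctrl.hand_in(): hands the job in; it is judged then, once.
Trained networks look in a picture, given as the dict that the camera call returned (one of the last four; its "shot" number tells which), for a name from the list of things; names that differ only in an ending like _2 or _b are one class to them, and where a whole thing is asked for, a point or a joint stands for the part that bears it (a point fixed in the world has none). Each returns a list of dicts, best first, with "conf" (0 to 1); they miss things now and then, are a little off and sometimes report something else, mostly with a low value. They report only what shows in the picture. A call takes as long as a camera call.
- ctrl.cut_out(name, picture): "mask" (420x560 bool, what is visible of it) and "centre" ([row, column] in pixels, amid what is visible of it).
The state is a dict: "time_s": time; "qpos": joint angles; "joint_vel": joint speeds; "tau": joint torques, N m; "ee_pos": TCP position; "eef_rot": TCP orientation; "force": force on the tool from outside, world axes, zero at the start; "moment": the same for the moment, N m; "grip_width": finger opening in m; "grip_force": force on a finger pad.
Only numpy, scipy, OpenCV 4.12 (cv2) and the standard library are available. Lean on these libraries where they do the work, as an engineer would, in place of code of your own. Each camera call takes 0.05 s, during which the arm holds its last target. There are 200 camera calls.

## Working session

There is one attempt and no reset: what is moved stays moved. The work goes in short steps, Python scripts to look and compute and a tool call to move; the robot and the scene stay as the last step left them, time stands still between calls to the robot, and variables do not carry over. Pictures are saved under pics/ and viewed, at most 10 in all, crops included, and the job is handed in when it is done.

Besides the shell and the picture viewer there is one more tool, called after ">>>" by a JSON object that holds its "name" and its "arguments". move_arm: Moves the arm, as the interface text tells. Its arguments: {"type":"object","properties":{"increments":{"type":"array","items":{"type":"array","items":{"type":"number"}}},"force":{"type":"number"}},"required":["increments"]}

```bash
mkdir -p pics; ls; python3 - <<'E'
from station import ctrl
import cv2,numpy as np
print(ctrl.get_obs(), ctrl.hold_point_z)
ims=[]
for n in ["scene","top"]:
    p=ctrl.camera(n); ims.append(p["color"]); print(n,p["K"].tolist(),p["distortion"],np.round(p["pose"],4).tolist())
    for t in ["dial","knob_mid","gauge_grip","tip","lamp","tub","bottle"]:
        r=ctrl.cut_out(t,p)
        print(t,[(round(float(a["conf"]),2),np.round(a["centre"],1).tolist(),int(a["mask"].sum())) for a in r[:2]])
cv2.imwrite("pics/a.png",cv2.resize(np.vstack(ims),None,fx=.71,fy=.71) if 0 else ims[0]);cv2.imwrite("pics/b.png",ims[1])
E
```

```text
pics
{'time_s': 0.0, 'qpos': array([ 1.18438458e+00,  3.00479622e-01,  1.52160356e+00, -5.19734426e-05,
        1.32072313e+00, -6.66067070e-02]), 'joint_vel': array([-8.01011633e-04, -7.07195693e-04,  9.53976765e-04,  6.90176194e-04,
       -1.24829114e-03,  2.64044001e-05]), 'tau': array([ 1.37691859e-03, -5.31815851e+01, -3.52737737e+01,  7.08990684e-02,
        2.44575430e-02, -1.11275856e-04]), 'ee_pos': array([0.17282334, 0.52184697, 0.20487216]), 'eef_rot': array([-3.14037833e+00, -3.05490245e-05,  2.82180049e+00]), 'force': array([-0.34639136, -0.33067635,  0.3698951 ]), 'moment': array([-0.01446714,  0.02803987, -0.02058879]), 'grip_force': 0.0, 'grip_width': 0.09418013074032572} 0.0188
scene [[430.5786817577318, 0.0, 278.90174036783816], [0.0, 430.5786817577318, 210.65653362472776], [0.0, 0.0, 1.0]] [-0.04073987  0.          0.          0.          0.        ] [[-0.7579, 0.5547, -0.3434, 0.9022], [0.6524, 0.6509, -0.3883, 0.2853], [0.0081, -0.5183, -0.8551, 1.1091], [0.0, 0.0, 0.0, 1.0]]
dial [(0.97, [285.8, 295.5], 1919), (0.64, [286.1, 255.6], 14384)]
knob_mid [(0.64, [235.1, 218.0], 212)]
gauge_grip [(0.62, [287.0, 295.3], 1932)]
tip [(0.46, [270.1, 267.3], 60)]
lamp [(0.91, [284.8, 257.3], 13935)]
tub [(0.96, [156.8, 257.4], 821)]
bottle [(0.68, [170.9, 221.0], 863)]
top [[384.19984148945963, 0.0, 284.8355742180789], [0.0, 384.19984148945963, 213.03380709288672], [0.0, 0.0, 1.0]] [0.03200386 0.         0.         0.         0.        ] [[0.0081, -0.9915, 0.13, 0.4498], [-1.0, -0.0083, -0.0005, -0.1544], [0.0016, -0.13, -0.9915, 1.0943], [0.0, 0.0, 0.0, 1.0]]
dial [(0.73, [200.9, 220.0], 1545)]
knob_mid [(0.62, [159.4, 293.5], 172)]
gauge_grip [(0.6, [197.1, 215.4], 1641)]
tip [(0.62, [186.3, 241.9], 44)]
lamp [(0.75, [184.5, 257.3], 13366)]
tub [(0.86, [285.6, 375.2], 912)]
bottle [(0.56, [235.1, 372.2], 674)]
```

View pics/a.png

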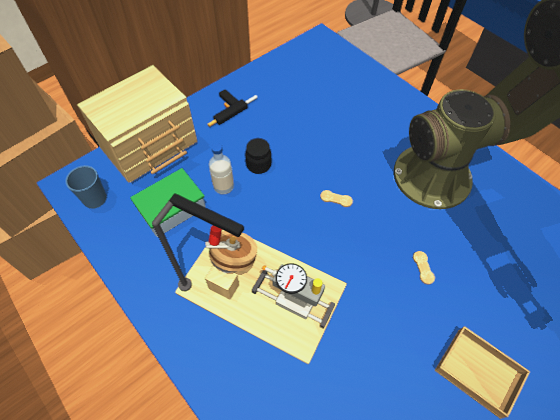

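View pics/b.png

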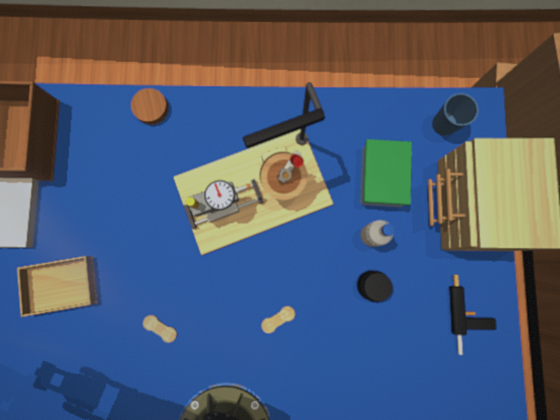

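```bash
cat > h.py <<'E'
from station import ctrl
import cv2,numpy as np
from scipy.spatial.transform import Rotation as R
def ray(p,px):
    u=cv2.undistortPoints(np.array([[px]],float),p["K"],p["distortion"])[0,0]
    return p["pose"][:3,3],p["pose"][:3,:3]@np.array([*u,1.])
def atz(p,px,z):
    o,d=ray(p,px); return o+d*(z-o[2])/d[2]
def tri(ps):
    A=0;b=0
    for p,px in ps:
        o,d=ray(p,px); d/=np.linalg.norm(d); M=np.eye(3)-np.outer(d,d); A=A+M;b=b+M@o
    return np.linalg.solve(A,b)
def blob(im,lo,hi,roi):
    r0,r1,c0,c1=roi; h=cv2.cvtColor(im,cv2.COLOR_BGR2HSV)[r0:r1,c0:c1]
    m=cv2.inRange(h,lo,hi); n,l,s,c=cv2.connectedComponentsWithStats(m)
    k=1+np.argmax(s[1:,4]); return c[k]+[c0,r0],s[k]
E
python3 - <<'E'
from h import *
P={n:ctrl.camera(n) for n in("scene","top")}
lo,hi=(24,180,100),(34,255,255)
Y={"scene":blob(P["scene"]["color"],lo,hi,(270,300,305,330)),"top":blob(P["top"]["color"],lo,hi,(190,215,180,203))}
print("yellow",Y,tri([(P[n],Y[n][0]) for n in P]))
Rd={"scene":blob(P["scene"]["color"],(0,180,80),(6,255,255),(220,250,205,228)),"top":blob(P["top"]["color"],(0,180,80),(6,255,255),(148,170,285,308))}
print("red",Rd,tri([(P[n],Rd[n][0]) for n in P]))
d={n:ctrl.cut_out("dial",P[n])[0]["centre"][::-1] for n in P}
print("dial",[atz(P[n],d[n],.151) for n in P],tri([(P[n],d[n]) for n in P]))
e=[tri([(P["scene"],a),(P["top"],b)]) for a,b in[((175,200),(322,117)),((241,231),(246,140))]]
print("lamp ends",e)
t={n:ctrl.cut_out("tip",P[n])[0]["centre"][::-1] for n in P}
print("tip",tri([(P[n],t[n]) for n in P]))
for n in("tub","bottle"): print(n,tri([(P[k],ctrl.cut_out(n,P[k])[0]["centre"][::-1]) for k in P]))
E
```

```text
Traceback (most recent call last):
  File "h.py", line 17, in blob
    k=1+np.argmax(s[1:,4]); return c[k]+[c0,r0],s[k]
        ~~~~~~~~~^^^^^^^^^
ValueError: attempt to get argmax of an empty sequence
```

```bash
cat > m.py <<'E'
from h import *
P={n:ctrl.camera(n) for n in("scene","top")}
h=cv2.cvtColor(P["top"]["color"],cv2.COLOR_BGR2HSV);print(h[202,186:196].tolist())
lo,hi=(20,150,60),(36,255,255)
Y={"scene":blob(P["scene"]["color"],lo,hi,(270,300,305,330)),"top":blob(P["top"]["color"],lo,hi,(190,215,180,203))}
print("yellow",Y,tri([(P[n],Y[n][0]) for n in P]))
Rd={"scene":blob(P["scene"]["color"],(0,180,60),(8,255,255),(220,250,205,228)),"top":blob(P["top"]["color"],(0,180,60),(8,255,255),(148,170,285,308))}
print("red",Rd,tri([(P[n],Rd[n][0]) for n in P]))
d={n:ctrl.cut_out("dial",P[n])[0]["centre"][::-1] for n in P}
print("dial",[atz(P[n],d[n],.151) for n in P],tri([(P[n],d[n]) for n in P]))
e=[tri([(P["scene"],a),(P["top"],b)]) for a,b in[((175,200),(322,117)),((241,231),(246,140))]]
print("lamp ends",e)
for n in("tip","tub","bottle"): print(n,tri([(P[k],ctrl.cut_out(n,P[k])[0]["centre"][::-1]) for k in P]))
E
python3 m.py
```

```text
[[30, 137, 195], [31, 159, 199], [31, 157, 201], [31, 156, 199], [31, 154, 200], [31, 154, 200], [31, 156, 203], [31, 159, 193], [29, 164, 146], [24, 176, 100]]
yellow {'scene': (array([316.5210084 , 285.80672269]), array([  7,   8,  10,  16, 119], dtype=int32)), 'top': (array([191.85714286, 202.53246753]), array([ 7,  8, 11, 10, 77], dtype=int32))} [0.59364188 0.07018804 0.1759167 ]
red {'scene': (array([214.80337079, 235.33146067]), array([  4,   5,  12,  21, 178], dtype=int32)), 'top': (array([296.55238095, 160.54285714]), array([  6,   7,  12,  13, 105], dtype=int32))} [ 0.69630785 -0.18139926  0.18815169]
dial [array([0.62835231, 0.02503346, 0.151     ]), array([0.60359988, 0.00695723, 0.151     ])] [0.61302027 0.01357306 0.10291102]
lamp ends [array([ 0.74516353, -0.22755346,  0.3416029 ]), array([ 0.68989242, -0.07357781,  0.35437378])]Traceback (most recent call last):
  File "m.py", line 13, in <module>
    for n in("tip","tub","bottle"): print(n,tri([(P[k],ctrl.cut_out(n,P[k])[0]["centre"][::-1]) for k in P]))
                                                       ~~~~~~~~~~~~~~~~~~~~^^^
IndexError: list index out of range
```

>>> {"name": "move_arm", "arguments": {"increments": [[1,-0.6,-0.33,-0.06,0,0,0],[1,-0.6,-0.33,-0.06,0,0,0],[1,-0.6,-0.33,-0.06,0,0,0],[1,-0.6,-0.33,-0.06,0,0,0],[1,-0.6,-0.33,-0.06,0,0,0],[1,-0.6,-0.33,-0.06,0,0,0],[1,-0.6,-0.33,-0.06,0,0,0],[1,-0.6,-0.33,-0.06,0,0,0],[1,-0.6,-0.33,-0.06,0,0,0],[1,-0.6,-0.33,-0.06,0,0,0],[1,-0.6,-0.33,-0.06,0,0,0],[1,-0.6,-0.33,-0.06,0,0,0],[1,-0.6,-0.33,-0.06,0,0,0],[1,-0.6,-0.33,-0.06,0,0,0],[1,-0.6,-0.33,-0.06,0,0,0],[1,-0.6,-0.33,-0.06,0,0,0],[1,-0.6,-0.33,-0.06,0,0,0],[1,-0.6,-0.33,-0.06,0,0,0]]}}

```text
time_s: 2.95
ee_pos: [0.593, 0.0692, 0.2596]
eef_rot: [3.142, 0.0, 2.822]
force: [0.0, -0.2, -0.1]
grip_width: 0.0942
grip_force: 0.0
```

>>> {"name": "move_arm", "arguments": {"increments": [[1,0,0,0,0,0,0.11],[1,0,0,0,0,0,0.11],[1,0,0,0,0,0,0.11],[1,0,0,0,0,0,0.11],[1,0,0,0,0,0,0.11],[1,0,0,0,0,0,0.11],[1,0,0,0,0,0,0.11],[1,0,0,0,0,0,0.11],[1,0,0,0,0,0,0]]}}

```text
time_s: 3.85
ee_pos: [0.5921, 0.0704, 0.2594]
eef_rot: [-3.141, -0.0, 1.94]
force: [-0.8, 0.0, 1.1]
grip_width: 0.0938
grip_force: 0.0
```

```bash
cat >> h.py <<'E'
def wrist():
    o=ctrl.get_obs(); p=ctrl.camera("wrist"); T=np.eye(4)
    T[:3,:3]=R.from_euler("xyz",o["eef_rot"]).as_matrix(); T[:3,3]=o["ee_pos"]
    p["pose"]=T@p["tool_from_camera"]; return p,T
E
python3 - <<'E'
from h import *
p,T=wrist(); print(T.round(4)); cv2.imwrite("pics/w1.png",p["color"])
for t in ["dial","gauge_grip","knob_mid"]:
    print(t,[(round(float(a["conf"]),2),np.round(a["centre"],1).tolist(),int(a["mask"].sum())) for a in ctrl.cut_out(t,p)[:2]])
E
```

```text
[[-3.609e-01  9.326e-01 -1.000e-04  5.921e-01]
 [ 9.326e-01  3.609e-01 -0.000e+00  7.040e-02]
 [ 0.000e+00 -1.000e-04 -1.000e+00  2.594e-01]
 [ 0.000e+00  0.000e+00  0.000e+00  1.000e+00]]
dial [(0.78, [253.5, 276.6], 8634)]
gauge_grip [(0.68, [248.5, 278.5], 8551)]
knob_mid []
```

View pics/w1.png

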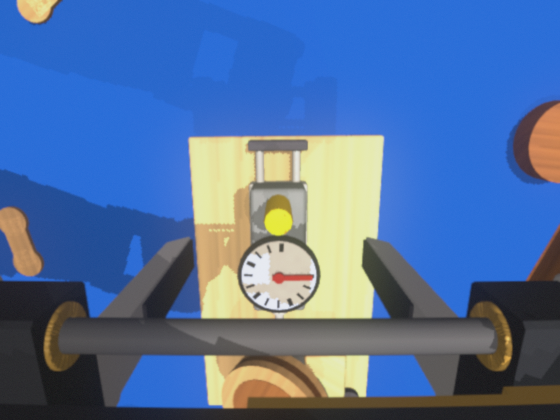

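```bash
python3 - <<'E'
from h import *
p,T=wrist()
y=atz(p,(278,220),.197); d=atz(p,(279,273),.152); b=[atz(p,q,.012) for q in((192,137),(382,136),(208,404))]
print("post",y,"dial",d,"sep",np.linalg.norm((y-d)[:2]),"corners",b,"yaw",np.arctan2(*(b[1]-b[0])[[1,0]]), "yaw2",np.arctan2(-(y-d)[0],(y-d)[1]))
print("post in tool mm",((T[:3,:3].T@(y-T[:3,3]))*1e3).round(1))
E
```

```text
post [0.59150098 0.07058304 0.197     ] dial [0.61555492 0.01202705 0.152     ] sep 0.06330399726807168 corners [array([0.47537202, 0.07975349, 0.012     ]), array([0.69078791, 0.16572865, 0.012     ]), array([ 0.61932783, -0.29070024,  0.012     ])] yaw 0.3797410165576651 yaw2 0.3897693755311268
post in tool mm [ 0.4 -0.5 62.4]
```

>>> {"name": "move_arm", "arguments": {"increments": [[1,0,0,0.5,0,0,0],[1,0,0,0.5,0,0,0],[1,0,0,0.5,0,0,0],[1,0,0,0.35,0,0,0],[1,0,0,0.2,0,0,0],[0,0,0,0,0,0,0],[0,0,0,0,0,0,0],[0,0,0,0,0,0,0],[0,0,0,0,0,0,0],[0,0,0,0,0,0,0],[0,0,0,0,0,0,0],[0,0,0,0,0,0,0],[0,0,0,0,0,0,0]], "force": 45}}

```text
time_s: 5.4
ee_pos: [0.5922, 0.0704, 0.157]
eef_rot: [3.142, 0.0, 1.942]
force: [0.1, 0.3, 0.4]
grip_width: 0.0334
grip_force: 0.0
```

>>> {"name": "move_arm", "arguments": {"increments": [[0,0,0,0,0,0,0],[0,0,0,0,0,0,0],[0,0,0,0,0,0,0],[0,0,0,0,0,0,0],[0,-0.1,0,0,0,0,0],[0,-0.1,0,0,0,0,0],[0,-0.1,0,0,0,0,0],[0,-0.1,0,0,0,0,0],[0,-0.1,0,0,0,0,0],[0,-0.1,0,0,0,0,0],[0,-0.1,0,0,0,0,0],[0,-0.1,0,0,0,0,0],[0,-0.1,0,0,0,0,0]]}}

```text
time_s: 6.7
ee_pos: [0.6086, 0.0299, 0.157]
eef_rot: [3.141, -0.002, 1.943]
force: [3.2, 11.2, -1.2]
grip_width: 0.0214
grip_force: 45.0
```

>>> {"name": "move_arm", "arguments": {"increments": [[0,-0.05,0,0,0,0,0],[0,-0.05,0,0,0,0,0],[0,-0.05,0,0,0,0,0],[0,0,0,0,0,0,0]]}}

```text
time_s: 7.1
ee_pos: [0.6103, 0.0256, 0.157]
eef_rot: [-3.142, -0.006, 1.944]
force: [-6.3, 26.8, 3.2]
grip_width: 0.0211
grip_force: 45.0
```

>>> {"name": "move_arm", "arguments": {"increments": [[0,-0.05,0,0,0,0,0],[0,0,0,0,0,0,0],[0,0,0,0,0,0,0]]}}

```text
time_s: 7.4
ee_pos: [0.6112, 0.0232, 0.157]
eef_rot: [-3.142, -0.006, 1.944]
force: [-6.6, 26.7, 2.1]
grip_width: 0.0215
grip_force: 45.0
```

>>> {"name": "move_arm", "arguments": {"increments": [[1,0,0,0,0,0,0],[1,0,0,0,0,0,0],[1,0,0,0,0,0,0],[1,0,0,0,0,0,0],[1,0,0,0,0,0,0],[1,0,0,-0.3,0,0,0],[1,0,0,-0.5,0,0,0],[1,0,0,-0.7,0,0,0],[1,0,0,-0.7,0,0,0],[1,0.5,0,-0.7,0,0,0],[1,0.5,0,-0.7,0,0,0]]}}

```text
time_s: 8.5
ee_pos: [0.5934, 0.0658, 0.3396]
eef_rot: [3.141, 0.0, 1.941]
force: [-0.9, 0.1, 0.4]
grip_width: 0.0938
grip_force: 0.0
```

```bash
python3 - <<'E'
from h import *
p,T=wrist(); print(T.round(4))
Y,s=blob(p["color"],(20,150,60),(36,255,255),(100,330,200,340)); print(Y,s, atz(p,Y,.197))
q=ctrl.camera("top"); s=ctrl.camera("scene")
def up(p,c,w): return cv2.resize(p["color"][c[1]-w:c[1]+w,c[0]-int(w*1.3):c[0]+int(w*1.3)],(390,300),interpolation=cv2.INTER_CUBIC)
cv2.imwrite("pics/m1.png",np.vstack([np.hstack([up(q,(250,190),45),up(s,(260,270),50)]),np.hstack([up(p,(280,250),150),up(p,(280,250),60)])]))
E
```

```text
[[-3.614e-01  9.324e-01  9.000e-04  5.934e-01]
 [ 9.324e-01  3.614e-01  0.000e+00  6.580e-02]
 [-3.000e-04  9.000e-04 -1.000e+00  3.396e-01]
 [ 0.000e+00  0.000e+00  0.000e+00  1.000e+00]]
[278.16136919 234.50611247] [ 69 117  20  32 409] [0.60711742 0.03019697 0.197     ]
```

View pics/m1.png

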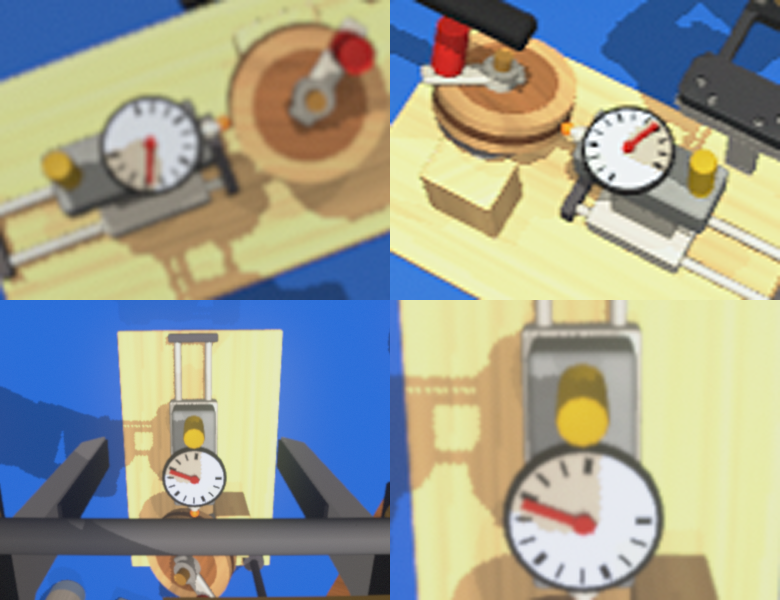

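>>> {"name": "move_arm", "arguments": {"increments": [[1,0,0,0,0,0,0.14],[1,0,0,0,0,0,0.14],[1,0,0,0,0,0,0.14],[1,0,0,0,0,0,0.14],[1,0,0,0,0,0,0.14],[1,0,0,0,0,0,0.14],[1,0,0,0,0,0,0.14],[1,0,0,0,0,0,0.14],[1,0,0,0,0,0,0.14],[1,0,0,0,0,0,0.14],[1,0,0,0,0,0,0.16]]}}

```text
out of range: row 11 has 0.16, outside -0.15 to 0.15
```

```bash
cat >> h.py <<'E'
O=np.array([.680,-.148,0]); YAW=.38
RG=R.from_euler("z",YAW).as_matrix()
a=np.array([-np.sin(.4363),0,np.cos(.4363)]); u=np.array([np.cos(.4363),0,np.sin(.4363)])
C=np.array([0,0,.13]); yv=np.array([0,1.,0])
def world(r): return O+RG@r
def rig(w): return RG.T@(w-O)
def knob(phi,back=0): return C+a*(.0525+back)+.045*(np.cos(phi)*u+np.sin(phi)*yv)
def tool():
    o=ctrl.get_obs(); return R.from_euler("xyz",o["eef_rot"]).as_matrix(),o["ee_pos"]
E
python3 - <<'E'
from h import *
q=ctrl.camera("top"); s=ctrl.camera("scene"); print(tool())
for n,p in(("top",q),("scene",s)):
    r=ctrl.cut_out("knob_mid",p); print([(float(x["conf"]),x["centre"]) for x in r[:2]])
rd=[(s,blob(s["color"],(0,180,60),(8,255,255),(220,250,205,228))[0]),(q,blob(q["color"],(0,180,60),(8,255,255),(148,170,285,308))[0])]
K=tri(rd);d=rig(K)-C; print(K,rig(K),"u,y,a",d@u,d@yv,d@a,"phi",np.arctan2(d@yv,d@u))
w=ctrl.camera("wrist"); print(w["tool_from_camera"].round(3).tolist())
E
```

```text
(array([[-3.62654452e-01,  9.31923599e-01, -3.91703431e-04],
       [ 9.31923682e-01,  3.62654413e-01, -1.67750821e-04],
       [-1.42779706e-05, -4.25873285e-04, -9.99999909e-01]]), array([0.59381675, 0.06550772, 0.33677658]))
[(0.63, [160.2, 297.7])]
[(0.52, [233.7, 215.2])]
[ 0.69632884 -0.18166486  0.18732781] [ 0.00267703 -0.03732007  0.18732781] u,y,a 0.02665235112420133 -0.03732006989071174 0.05082613521905907 phi -0.9506327505489852
[[0.001, -0.969, -0.248, 0.072], [1.0, 0.001, 0.0, -0.001], [-0.0, -0.248, 0.969, -0.18], [0.0, 0.0, 0.0, 1.0]]
```

>>> {"name": "move_arm", "arguments": {"increments": [[1,0,0,0,0,0,-0.14],[1,0,0,0,0,0,-0.14],[1,0,0,0,0,0,-0.14],[1,0,0,0,0,0,-0.14],[1,0,0,0,0,0,-0.14],[1,0,0,0,0,0,-0.14],[1,0,0,0,0,0,-0.14],[1,0,0,0,0,0,-0.14],[1,0,0,0,0,0,-0.14],[1,0,0,0,0,0,-0.14],[1,0,0,0,0,0,-0.14],[1,0,0,0,0,0,-0.04],[1,0,0,0,0,-0.11,0],[1,0,0,0,0,-0.11,0],[1,0,0,0,0,-0.11,0],[1,0,0,0,0,-0.11,0],[1,0,0,0,0,0,0]]}}

```text
time_s: 10.6
ee_pos: [0.5927, 0.0648, 0.336]
eef_rot: [3.141, 0.44, -2.763]
force: [0.7, -0.2, -0.3]
grip_width: 0.0941
grip_force: 0.0
```

```bash
cat > go.py <<'E'
import sys
from h import *
# needed moves to a knob angle & back distance, in tool units, plus rotation error
phi,back=float(sys.argv[1]),float(sys.argv[2])
Rt,t=tool(); W=RG@np.column_stack([-u,yv,-a])
tgt=world(knob(phi,back)-.0158*a)
print("q",ctrl.get_obs()["qpos"].round(2),"rig u,y,a",[round(float((rig(t)-C)@v),4) for v in(u,yv,a)])
print("units",(Rt.T@(tgt-t)/.05).round(3),"rotvec",R.from_matrix(Rt.T@W).as_rotvec().round(3))
E
python3 go.py -.95 .1
```

```text
q [-0.03  0.09  1.53  0.19  1.12 -2.03] rig u,y,a [0.0851, 0.23, 0.1876]
units [ 1.174 -5.333  1.014] rotvec [-0.     0.004 -0.002]
```

>>> {"name": "move_arm", "arguments": {"increments": [[1,0.3,-0.2,0,0,0,0],[1,0.3,-0.2,0,0,0,0],[1,0.3,-0.2,0,0,0,0],[1,0.27,-0.2,0,0,0,0],[1,0,-0.5,0,0,0,0],[1,0,-0.5,0,0,0,0],[1,0,-0.5,0,0,0,0],[1,0,-0.5,0,0,0,0],[1,0,-0.5,0,0,0,0],[1,0,-0.5,0,0,0,0],[1,0,-0.5,0,0,0,0],[1,0,-0.5,0,0,0,0],[1,0,-0.5,0,0,0,0],[1,0,0,0.5,0,0,0],[1,0,0,0.5,0,0,0],[1,0,0,0,0,0,0]]}}

```text
time_s: 12.2
ee_pos: [0.6627, -0.1916, 0.2623]
eef_rot: [3.135, 0.433, -2.763]
force: [0.4, 0.0, -1.4]
grip_width: 0.0941
grip_force: 0.0
```

```bash
python3 go.py -.95 0; python3 - <<'E'
from h import *
p,T=wrist(); s=ctrl.camera("scene")
for n,ph in(("k",-.95),):
    for b in(.023,0,-.023):
        w=world(knob(ph,b)); q=np.linalg.inv(p["pose"])@np.r_[w,1]; uv,_=cv2.projectPoints(q[:3].reshape(1,3),np.zeros(3),np.zeros(3),p["K"],p["distortion"]); print(uv.ravel().round(0)); cv2.circle(p["color"],tuple(int(v) for v in uv.ravel()),3,(0,255,0),-1)
cv2.imwrite("pics/w2.png",np.vstack([p["color"][60:],])if 0 else cv2.resize(np.hstack([p["color"],s["color"]]),(800,300)))
E
```

```text
q [-0.46  0.4   1.31  0.35  1.16 -2.51] rig u,y,a [0.0267, -0.034, 0.1335]
units [ 0.005 -0.062  1.936] rotvec [ 0.006 -0.003 -0.001]
[273. 223.]
[274. 214.]
[274. 207.]
```

View pics/w2.png

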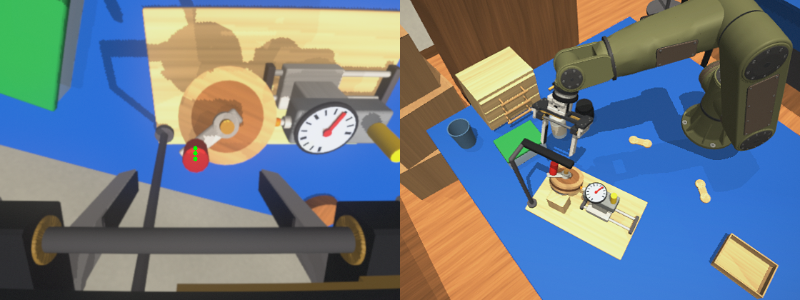

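>>> {"name": "move_arm", "arguments": {"increments": [[0.55,0,0,0,0,0,0.1],[0.55,0,0,0,0,0,0.1],[0.55,0,-0.06,0,0,0,0],[0.55,0,0,0,0,0,0],[0.55,0,0,0.4,0,0,0],[0.55,0,0,0.4,0,0,0],[0.55,0,0,0.4,0,0,0],[0.55,0,0,0.4,0,0,0],[0.55,0,0,0.2,0,0,0],[0.55,0,0,0.12,0,0,0],[0.55,0,0,0,0,0,0]]}}

```text
time_s: 13.4
ee_pos: [0.7015, -0.1798, 0.1796]
eef_rot: [3.049, 0.43, -2.981]
force: [0.4, 0.6, -0.2]
grip_width: 0.052
grip_force: 0.0
```

>>> {"name": "move_arm", "arguments": {"increments": [[0,0,0,0,0,0,0],[0,0,0,0,0,0,0],[0,0,0,0,0,0,0],[0,0,0,0,0,0,0],[0,0,0,0,0,0,0],[0,0,0,0,0,0,0]], "force": 20}}

```text
time_s: 14.0
ee_pos: [0.7015, -0.1797, 0.1802]
eef_rot: [3.048, 0.431, -2.982]
force: [-5.5, 2.2, 5.1]
grip_width: 0.0278
grip_force: 20.0
```

```bash
cat > needle.py <<'E'
from h import *
# needle angle from a view: rectify the dial plane (z=.151) around the dial to a rig-aligned patch
def needle(p,dial,save=None):
    g=np.linspace(-.036,.036,145); X,Yg=np.meshgrid(g,-g)   # col = rig x, row = -rig y
    pts=np.stack([dial[0]+X,dial[1]+Yg,np.full_like(X,.152)],-1).reshape(-1,3)@RG.T+O
    ci=np.linalg.inv(p["pose"]); q=pts@ci[:3,:3].T+ci[:3,3]
    uv,_=cv2.projectPoints(q,np.zeros(3),np.zeros(3),p["K"],p["distortion"])
    uv=uv.reshape(145,145,2).astype(np.float32)
    im=cv2.remap(p["color"],uv[...,0],uv[...,1],cv2.INTER_LINEAR)
    h=cv2.cvtColor(im,cv2.COLOR_BGR2HSV); m=((h[...,0]<8)|(h[...,0]>172))&(h[...,1]>130)&(h[...,2]>60)&(np.hypot(X,Yg)<.030)
    if save: cv2.imwrite(save,im)
    if m.sum()<15: return None
    x,y=X[m],Yg[m]; r=np.hypot(x,y); far=r>.012
    return round(float(-np.arctan2(y[far].mean(),x[far].mean()))%(2*np.pi),3),int(m.sum())
DIAL=(0.0,.119)
if __name__=="__main__":
    p,T=wrist()
    for n,q in(("wrist",p),("scene",ctrl.camera("scene")),("top",ctrl.camera("top"))): print(n,needle(q,DIAL,f"pics/n_{n}.png"))
    P=[cv2.imread(f"pics/n_{n}.png") for n in("wrist","scene","top")]; cv2.imwrite("pics/n.png",np.hstack(P))
E
python3 needle.py; python3 go.py -.95 0
```

```text
wrist (3.949, 567)
scene (3.729, 623)
top (3.742, 280)
q [-0.42  0.53  1.32  0.37  1.01 -2.32] rig u,y,a [0.0286, -0.0374, 0.0421]
units [0.052 0.006 0.108] rotvec [ 0.001  0.004 -0.2  ]
```

View pics/n.png

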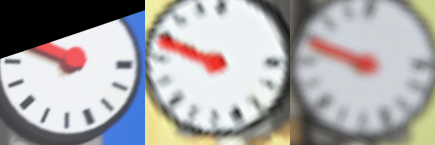

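```bash
python3 - <<'E'
from h import *
s=ctrl.camera("scene");t=ctrl.camera("top");lo,hi=(20,150,60),(36,255,255)
for p,r in((s,(250,300,285,330)),(t,(170,215,180,235))):print(blob(p["color"],lo,hi,r))
Y=tri([(s,blob(s["color"],lo,hi,(250,300,285,330))[0]),(t,blob(t["color"],lo,hi,(170,215,180,235))[0])]); print(Y,np.linalg.norm((Y-[.59364,.07019,.1759])[:2]))
for k in range(34):
    th=-.85+.2*k+.2; print(k,"%.2f,%.2f"%(.18*np.sin(th),.18*np.cos(th)),end="; ")
E
```

```text
(array([298.66949153, 277.06779661]), array([ 10,  20,   9,  16, 118], dtype=int32))
(array([209.88732394, 195.46478873]), array([25, 21, 11, 10, 71], dtype=int32))
[0.61092042 0.0274748  0.17676522] 0.04607820693787959
0 -0.11,0.14; 1 -0.08,0.16; 2 -0.04,0.17; 3 -0.01,0.18; 4 0.03,0.18; 5 0.06,0.17; 6 0.09,0.15; 7 0.12,0.13; 8 0.15,0.10; 9 0.16,0.07; 10 0.18,0.04; 11 0.18,0.00; 12 0.18,-0.03; 13 0.17,-0.07; 14 0.15,-0.10; 15 0.13,-0.13; 16 0.10,-0.15; 17 0.07,-0.17; 18 0.03,-0.18; 19 -0.00,-0.18; 20 -0.04,-0.18; 21 -0.07,-0.17; 22 -0.10,-0.15; 23 -0.13,-0.12; 24 -0.15,-0.10; 25 -0.17,-0.06; 26 -0.18,-0.03; 27 -0.18,0.01; 28 -0.17,0.04; 29 -0.16,0.08; 30 -0.14,0.11; 31 -0.12,0.13; 32 -0.09,0.16; 33 -0.06,0.17;
```

>>> {"name": "move_arm", "arguments": {"increments": [[0,-0.11,0.14,0,0,0,0],[0,-0.08,0.16,0,0,0,0],[0,-0.04,0.17,0,0,0,0],[0,-0.01,0.18,0,0,0,0],[0,0.03,0.18,0,0,0,0],[0,0.06,0.17,0,0,0,0],[0,0,0,0,0,0,0]]}}

```text
time_s: 14.95
ee_pos: [0.6973, -0.1302, 0.1868]
eef_rot: [3.049, 0.429, -2.981]
force: [-12.4, -2.6, 3.5]
grip_width: 0.0276
grip_force: 20.0
```

```bash
cat > look.py <<'E'
from needle import *
Rt,t=tool(); d=rig(t)-C; print("phi",np.arctan2(d@yv,d@u).round(3),"r",np.hypot(d@yv,d@u).round(4),"a",(d@a).round(4),"j6",ctrl.get_obs()["qpos"][5].round(2))
for n,D in(("scene",(-.002,.1245)),("top",(.003,.1225))): print(n,needle(ctrl.camera(n),D,f"pics/n_{n}.png"))
E
python3 look.py
```

```text
phi 0.222 r 0.0457 a 0.0419 j6 -2.25
scene (1.791, 685)
top (1.908, 187)
```

>>> {"name": "move_arm", "arguments": {"increments": [[0,0.09,0.15,0,0,0,0],[0,0.12,0.13,0,0,0,0],[0,0.15,0.1,0,0,0,0],[0,0,0,0,0,0,0]]}}

```text
time_s: 15.45
ee_pos: [0.6778, -0.1147, 0.1812]
eef_rot: [3.05, 0.43, -2.982]
force: [-7.3, -3.9, 2.9]
grip_width: 0.0274
grip_force: 20.0
```

```bash
python3 look.py
```

```text
phi 0.797 r 0.0444 a 0.042 j6 -2.24
scene (1.384, 754)
top None
```

>>> {"name": "move_arm", "arguments": {"increments": [[0,0.16,0.07,0,0,0,0],[0,0.18,0.04,0,0,0,0],[0,0.18,0,0,0,0,0],[0,0,0,0,0,0,0]]}}

```text
time_s: 15.95
ee_pos: [0.6532, -0.1125, 0.1709]
eef_rot: [3.048, 0.43, -2.982]
force: [-7.6, -0.1, 6.2]
grip_width: 0.0278
grip_force: 20.0
```

```bash
python3 look.py
```

```text
phi 1.417 r 0.0434 a 0.0421 j6 -2.28
scene (1.415, 734)
top None
```

>>> {"name": "move_arm", "arguments": {"increments": [[0,0.18,-0.03,0,0,0,0],[0,0.17,-0.07,0,0,0,0],[0,0.15,-0.1,0,0,0,0],[0,0.13,-0.13,0,0,0,0],[0,0,0,0,0,0,0]]}}

```text
time_s: 16.55
ee_pos: [0.6279, -0.1334, 0.1563]
eef_rot: [3.048, 0.429, -2.982]
force: [-13.0, -0.8, 9.1]
grip_width: 0.0274
grip_force: 20.0
```

```bash
python3 look.py
```

```text
phi 2.273 r 0.0431 a 0.042 j6 -2.35
scene (2.208, 643)
top (2.306, 183)
```

>>> {"name": "move_arm", "arguments": {"increments": [[0,0.1,-0.15,0,0,0,0],[0,0.07,-0.17,0,0,0,0],[0,0.03,-0.18,0,0,0,0],[0,0,-0.18,0,0,0,0],[0,-0.04,-0.18,0,0,0,0],[0,-0.07,-0.17,0,0,0,0],[0,0,0,0,0,0,0]]}}

```text
time_s: 17.35
ee_pos: [0.6353, -0.1851, 0.1506]
eef_rot: [3.049, 0.431, -2.982]
force: [-2.1, -4.9, 7.2]
grip_width: 0.0274
grip_force: 20.0
```

```bash
python3 look.py
```

```text
phi -2.733 r 0.0451 a 0.042 j6 -2.43
scene (4.099, 697)
top (4.034, 275)
```

>>> {"name": "move_arm", "arguments": {"increments": [[0,-0.1,-0.15,0,0,0,0],[0,-0.13,-0.12,0,0,0,0],[0,-0.15,-0.1,0,0,0,0],[0,0,0,0,0,0,0]]}}

```text
time_s: 17.85
ee_pos: [0.6565, -0.1991, 0.1573]
eef_rot: [3.048, 0.432, -2.982]
force: [1.3, 2.2, 8.9]
grip_width: 0.0275
grip_force: 20.0
```

```bash
python3 look.py
```

```text
phi -2.15 r 0.0463 a 0.042 j6 -2.42
scene (4.552, 715)
top (4.458, 240)
```

>>> {"name": "move_arm", "arguments": {"increments": [[0,-0.17,-0.06,0,0,0,0],[0,-0.18,-0.03,0,0,0,0],[0,-0.18,0.01,0,0,0,0],[0,0,0,0,0,0,0]]}}

```text
time_s: 18.35
ee_pos: [0.6808, -0.1984, 0.1679]
eef_rot: [3.047, 0.431, -2.981]
force: [-2.4, 5.7, 9.3]
grip_width: 0.0277
grip_force: 20.0
```

```bash
python3 look.py
```

```text
phi -1.577 r 0.0471 a 0.042 j6 -2.38
scene (4.383, 709)
top (4.281, 188)
```

```bash
python3 - <<'E'
import numpy as np
d=np.array([[.222,1.791],[.797,1.384],[1.417,1.415],[2.273,2.208],[3.55,4.099],[4.133,4.552],[4.706,4.383]])
for s in(d,d[4:]):
    A=np.c_[np.ones(len(s)),np.cos(s[:,0]),np.sin(s[:,0])];c,*_=np.linalg.lstsq(A,s[:,1],rcond=None)
    print(c,np.hypot(*c[1:]),np.arctan2(c[2],c[1]),(A@c-s[:,1]).round(3))
E
```

```text
[ 2.89751282 -0.72299976 -1.45717317] 1.6266783021468683 -2.0313720212714137 [ 0.08  -0.034 -0.068  0.044  0.041 -0.039 -0.024]
[ 2.6440595  -0.83511265 -1.7336404 ] 1.9242978394321626 -2.0197055068636196 [-0. -0. -0.]
```

>>> {"name": "move_arm", "arguments": {"increments": [[0,0.18,-0.01,0,0,0,0],[0,0.18,0.03,0,0,0,0],[0,0.03,0.01,0,0,0,0],[0,0,0,0,0,0,0],[0,0,0,0,0,0,0]]}}

```text
time_s: 18.95
ee_pos: [0.6624, -0.2003, 0.1596]
eef_rot: [3.048, 0.431, -2.982]
force: [-3.0, 2.6, 8.0]
grip_width: 0.0276
grip_force: 20.0
```

```bash
python3 look.py
```

```text
phi -2.011 r 0.0465 a 0.042 j6 -2.41
scene (4.564, 716)
top (4.491, 240)
```

Highest reading so far. Now I'll open the gripper and back off along the spindle.

>>> {"name": "move_arm", "arguments": {"increments": [[0.55,0,0,0,0,0,0],[0.55,0,0,0,0,0,0],[0.55,0,0,0,0,0,0],[0.55,0,0,0,0,0,0],[0.55,0,0,-0.2,0,0,0],[0.55,0,0,-0.4,0,0,0],[0.55,0,0,-0.5,0,0,0],[0.55,0,0,-0.5,0,0,0],[0.55,0,0,-0.5,0,0,0],[0.55,0.5,0,-0.5,0,0,0],[0.55,0.5,0,-0.5,0,0,0],[0.55,0,0,0,0,0,0]]}}

```text
time_s: 20.25
ee_pos: [0.5545, -0.2337, 0.2814]
eef_rot: [3.052, 0.433, -2.982]
force: [0.8, 0.1, 1.0]
grip_width: 0.0514
grip_force: 0.0
```

```bash
python3 look.py; python3 - <<'E'
from h import *
q=ctrl.camera("top"); s=ctrl.camera("scene"); p,T=wrist()
def up(p,c,w): return cv2.resize(p["color"][c[1]-w:c[1]+w,c[0]-int(w*1.3):c[0]+int(w*1.3)],(390,300),interpolation=cv2.INTER_CUBIC)
cv2.imwrite("pics/m2.png",np.hstack([up(q,(250,190),60),up(s,(260,270),60)]))
cv2.imwrite("pics/m3.png",p["color"])
for n in("tip","knob_mid"):
    z=[(k,ctrl.cut_out(n,k)) for k in(q,s)]
    if all(r for _,r in z): K=tri([(k,r[0]["centre"][::-1]) for k,r in z]); print(n,rig(K))
E
```

```text
phi -2.704 r 0.0778 a 0.1999 j6 -2.48
scene (4.565, 715)
top (4.49, 247)
```

View pics/m2.png

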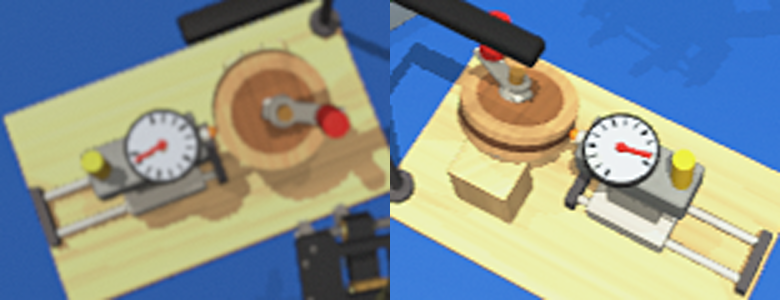

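```bash
python3 -c "
from station import ctrl
print(ctrl.hand_in())"
```

```text
the job is handed in; nothing more can be done
None
```

I handed the job in; no verdict came back. The gauge is at its stop, the blank was turned past its low spot (needle about 1.3 rad) and now rests at its high spot (needle about 4.56 rad), and the hand is clear. I judged the stop from the push force levelling at 27 N and the fingers slipping about 5 mm on the post; the camera measured only about 46 mm of slide travel, right at the limit if the slide started fully out.

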